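# Clamp a freshly glued battery case in the gluing jig without crushing it

## Robot

A 6-joint arm with a two-finger parallel gripper is mounted at the origin on the work surface. World frame = base frame: x ahead of the robot, y to its left, z up, the work surface at z = 0. Lengths are in m, angles in rad, forces in N, time in s.
With the tool pointing down it reaches from about 0.275 to 0.825 m from the base axis. Payload 4.9 kg.
Tool frame: the origin (TCP) lies midway between the tips of the shut fingers; the grasp point (between the pads) lies 19 mm behind it (bot.grip_depth is the distance from the TCP to the grasp point, in m); y points along the fingers, x is the direction in which the jaws open and shut, and the axes are right-handed (so a half turn about y gives the same grasp; the last joint's range is limited). The gripper opens to 85 mm and grips with 20 to 120 N. Pads are 22 mm wide; open, the fingers measure 114 mm over their backs; the gripper's body (76 mm by 85 mm) begins 54 mm behind the grasp point. The pads swing forward as they close: fully open they stand 13 mm farther back than shut.
Start: joints at [-1.307, 0.326, -0.193, 1.052, 0, 1.437], TCP at [0.213, -0.507, 0.231] pointing down, gripper open.
Joint ranges: [-2.65, 2.65], [-0.97, 1.79], [-1.3, 1.35], [-1.93, 2.1], [-1.47, 1.37], [-3.14, 3.14]. Speed limits (rad/s): [2.57, 2.57, 3.14, 3.14, 3.14, 3.14].

## Interface

Orientations are given as a unit quaternion [w, x, y, z].
In Python, from cell import bot gives the robot as it stands. Calls block until the motion is done:
- bot.move_pose(position, orientation): joint-space move of the TCP to a pose.
- bot.move_linear(position, speed=0.15, rotation=None, until_force=None): straight line of the TCP; rotation=None keeps the orientation; speed is the mean speed in m/s. With until_force (N) it stops when the force on the tool has changed by that much, and returns True; else False.
- bot.goto_joints(angles): joint-space move.
- bot.set_gripper(opening, grasp_force=None): opening from 0.0 (shut) to 1.0 (fully open); grasp_force is the grip in N (None keeps the last); returns when the fingers have stopped.
- bot.wait(seconds).
- bot.solve_ik(position, orientation): joint angles nearest the present ones, or None.
- bot.camera(name): name is "scene" or "top"; returns the picture (400x640x3 uint8, red, green, blue); there is no depth.
- bot.calibration(name): a dict with "mtx" (3x3 intrinsics, pixels), "extrinsics" (4x4, takes a point from world to camera coordinates). Camera axes: x right, y down, z forward; pixel columns grow to the right and rows downward; lengths in m; the calibration is good to about 2 mm. A picture is of the moment at which its call begins. calibration takes no time and is no camera call.
A pose or a line that the arm cannot do raises bot.PlanningError and nothing moves.
- bot.close_job(): hands the job in, once; it reports no verdict.
Trained networks look in the newest picture that a camera, given by its name, has taken for a name from the list of things; names that differ only in an ending like _2 or _b are one class to them, and where a whole thing is asked for, a point or a joint stands for the part that bears it (a point fixed in the world has none). Each returns a list of dicts, best first, with "confidence" (0 to 1); they miss things now and then, are a little off and sometimes report something else, mostly with a low value. They report only what shows in the picture. A call takes as long as a camera call. They do not tell look-alikes from the thing itself.
- bot.search_frame(camera, thing): "bbox" ([left, top, width, height] in pixels, round what is visible of it).
Readings, each from a call of its own:
- bot.read_clock(): time.
- bot.read_joint_positions(): joint angles.
- bot.read_joint_vel(): joint speeds.
- bot.read_joint_efforts(): joint torques, N m.
- bot.read_position(): TCP position.
- bot.read_tool_rot(): TCP orientation.
- bot.read_ft_force(): force on the tool from outside, world axes, zero at the start.
- bot.read_moment(): the same for the moment, N m.
- bot.read_gripper_width(): opening from 0.0 (shut) to 1.0 (fully open).
Only numpy, scipy, OpenCV 4.12 (cv2) and the standard library are available. Lean on these libraries where they do the work, as an engineer would, in place of code of your own. Each camera call takes 0.05 s, during which the arm holds its last target. There are 200 camera calls.

## Task

The black tool-battery case standing on the gluing jig has a freshly glued seam: do not pick it up, but gently slide it along the board until it rests right up against the sprung end stop. Then slide the clamp up by its post so that its sprung pad carries the case squarely against the wooden side fence and stays pressed in about halfway (15 of its 30 mm). Never press hard on the case (at most 12 N from the hand) or drive the sprung pad or the sprung stop near the end of its travel, and leave the other things on the bench where they are.

Things in the scene. Friction and masses are not known exactly. Their poses are not given: they have to be found in the camera images.
- jig: Fixed jig. Plywood board 18 mm thick; origin on the bench plane; in its own frame the board spans x -150 to +170, y -250 to +90 mm. Jig +x points away from the robot (turned up to 15 degrees), +y to the robot's left. Wooden side fence, 40 mm high above the board: inner face at y=+60, x -80 to +140. Sprung end stop at the +x end, 30 mm high; clamp on the -y side.
- case: Black plastic battery case, a closed block 120 (x) by 96 (y) by 46 mm high, two grey rails 8 mm high on top, grey seam around its sides; about 0.25 kg (varies). Origin: centre of its underside, z up. It stands on the board (underside 18 mm above the bench), 40 to 80 mm short of the end stop, up to 12 degrees askew, off the side fence.
- home (a point): The place on the jig where the centre of the case's underside belongs: the case touching both the end stop and the side fence, its x along the jig's x. Jig frame (70, 12, 18) mm. Turned as the jig.
- end_stop (a joint): Spring travel of the aluminium end stop bar (120 mm wide, 2 to 34 mm above the board): 0 free, grows as it is pushed to jig +x, 0.014 m at the most; 500 N/m. Must not go past 0.012.
- stop_face (a point): Centre of the end stop's face towards the case, 18 mm above the board; at jig x=130 mm when free. Turned as the jig.
- clamp (a joint): Slide of the clamp along jig +y, in m: 0 right out, 0.127 at most; starts at 0 to 0.035. Stiff (about 10 N of friction) and stays where it is left. The pad's free face is at jig y = -0.125 + this value: with the case home it touches at 0.089 and is halfway in at 0.104.
- clamp_post (a point): Centre of the top of the clamp's round upright steel post, 20 mm diameter, 50 mm tall above the clamp's 60 (x) by 30 (y) mm steel block; post top 112 mm above the bench, block top 62 mm. Post at jig x=70 mm. Push it or grip it from above. Turned as the jig.
- clamp_pad (a joint): How far the sprung pad is pushed back towards the clamp block: 0 free, 0.030 m fully in; 350 N/m, no preload. Sliding the case alone takes up to about 10 mm of it; the wanted final value is 0.015. Black rings on the pad's two rods reach the face of the block at about halfway. Must not go past 0.026.
- pad_face (a point): Centre of the pad's flat face towards the case (pad 60 mm wide, 32 mm high, 10 mm thick), 20 mm above the board, jig x=70 mm. Turned as the jig.
- glue: Pale glue bottle with a narrow neck, 38 mm diameter, 110 mm tall, standing on the jig board's near right corner. Origin: centre of its underside. Leave it.
- tape: Cardboard-brown tape roll, 80 mm across, 24 mm high, lying on the jig board near the glue bottle. Origin: centre of its underside. Leave it.
- spare: Smaller black battery case, 90 by 70 by 36 mm with one rail, on the bench to the left of the jig. Origin: centre of its underside. Leave it.
- tin: Grey tin, 80 mm diameter, 90 mm tall, on the bench to the left of the jig. Origin: centre of its underside. Leave it.
- screwdriver: Screwdriver lying on the bench to the right. Leave it.
- wrench: Wrench lying on the bench to the right. Leave it.
Mind the look-alikes: they are no part of the job. Leave any yellow look-alike of the case alone.

How it is judged:
On the way, in this order (a step that is already met when the one before it is completed fails the run):
1. the case has been slid up to the end stop (within 6.5 mm) before the clamp pad presses on it (x of case in the frame of jig between 0.0635 and 0.0815 m and value of joint clamp_pad below 0.004 m), for 0.2 s.
2. the clamp pad holds the case squarely against the side fence, pressed in about halfway (x of case in the frame of jig between 0.0635 and 0.0815 m and y of case in the frame of jig above 0.0075 m and angle between the x axis of case and the x axis of jig, either way round below 0.06 rad and value of joint clamp_pad between 0.009 and 0.021 m), for 0.2 s.
At the end, for the whole second after the job is handed in: The case stands flat and still on the board, no more than 6.5 mm short of the free end stop's face, within 4.5 mm of the side fence and square to it within 0.06 rad, and the released clamp keeps its pad pressed in by 9 to 21 mm (all of step 2 and angle between case's own z axis and vertical below 0.05 rad and linear speed of case below 0.01 m/s); the robot touches nothing.
It fails at once if the robot presses on the case with more than 12 N (contact force between any of the arm, the fingers and case above 12 N).
It fails at once if the sprung pad is driven in past 26 mm (value of joint clamp_pad above 0.026 m).
It fails at once if the sprung end stop is driven in past 12 mm (value of joint end_stop above 0.012 m).
It fails at once if the case is picked up or tipped (z of case in the frame of jig above 0.028 m or angle between case's own z axis and vertical above 0.15 rad).
It fails at once if another loose thing on the bench or jig is moved by more than 30 mm (distance of any of glue, tape, spare, tin, screwdriver, wrench from where it was at the start of the episode above 0.03 m).
It also fails if it takes over 59 s, if anything falls off the work surface, if the arm or the gripper's body presses on something with over 40 N, if the wrist force passes 120 N, or if a joint passes its speed limit or range.

## Working session

There is one attempt and no reset: what is moved stays moved. The work goes in short steps, each a Python script; the robot and the scene stay as the last script left them, time stands still between calls to the robot, and variables do not carry over. Pictures are saved under pics/ and viewed, about 8 in all and at most 12, crops included, and the job is handed in when it is done.

```bash
mkdir -p pics && ls && python3 - <<'E'
from cell import bot
import cv2,numpy as np
np.set_printoptions(precision=4,suppress=True)
for n in("scene","top"):
    im=bot.camera(n); cv2.imwrite(f"pics/{n}0.png",im[...,::-1])
    c=bot.calibration(n); print(n,c["mtx"],c["extrinsics"])
    for t in("case","clamp_post","jig","stop_face","clamp_pad"):
        print(t,[(r["bbox"],round(r["confidence"],2)) for r in bot.search_frame(n,t)][:3])
print(bot.read_clock(), bot.read_tool_rot(), bot.read_ft_force())
E
```

```text
pics
scene [[475.1537   0.     320.2706]
 [  0.     475.1537 198.4434]
 [  0.       0.       1.    ]] [[-0.854   0.5203 -0.0038  0.4417]
 [ 0.4259  0.6948 -0.5795 -0.1231]
 [-0.2989 -0.4965 -0.815   1.5598]
 [ 0.      0.      0.      1.    ]]
case [([323.3, 136.7, 43.6, 35.8], 0.96), ([276.6, 217.4, 52.3, 55.2], 0.87), ([403.8, 224.9, 40.8, 50.7], 0.77)]
clamp_post [([240.9, 201.8, 32.1, 39.4], 0.84)]
jig [([214.0, 174.9, 157.2, 134.4], 0.96)]
stop_face [([259.9, 255.0, 32.1, 35.4], 0.64)]
clamp_pad [([252.1, 216.8, 22.2, 22.4], 0.46)]
top [[437.8019   0.     320.4623]
 [  0.     437.8019 192.6605]
 [  0.       0.       1.    ]] [[-0.0163 -0.9999 -0.0001 -0.0089]
 [-0.9941  0.0163 -0.1075  0.526 ]
 [ 0.1075 -0.0016 -0.9942  1.3118]
 [ 0.      0.      0.      1.    ]]
case [([286.1, 143.4, 37.2, 47.2], 0.85), ([361.9, 241.6, 40.3, 45.6], 0.65), ([218.8, 239.8, 47.5, 50.1], 0.64)]
clamp_post [([336.1, 132.2, 24.4, 22.9], 0.74)]
jig [([263.3, 108.9, 125.1, 123.6], 0.77), ([334.7, 131.4, 27.6, 24.6], 0.5), ([334.9, 135.5, 15.0, 21.0], 0.17)]
stop_face [([275.7, 124.4, 35.1, 16.7], 0.7)]
clamp_pad [([332.0, 135.8, 20.8, 18.3], 0.67)]
0.6 [-0.5889  0.5889 -0.3913  0.3914] [-0.622   0.4357  0.8157]
```

```bash
python3 - <<'E'
import cv2
a=cv2.imread("pics/top0.png")[90:290,180:440]; cv2.imwrite("pics/t0.png",cv2.resize(a,None,fx=3,fy=3,interpolation=cv2.INTER_CUBIC))
a=cv2.imread("pics/scene0.png")[120:320,200:460]; cv2.imwrite("pics/s0.png",cv2.resize(a,None,fx=3,fy=3,interpolation=cv2.INTER_CUBIC))
E
```

```text
(no output)
```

View pics/t0.png

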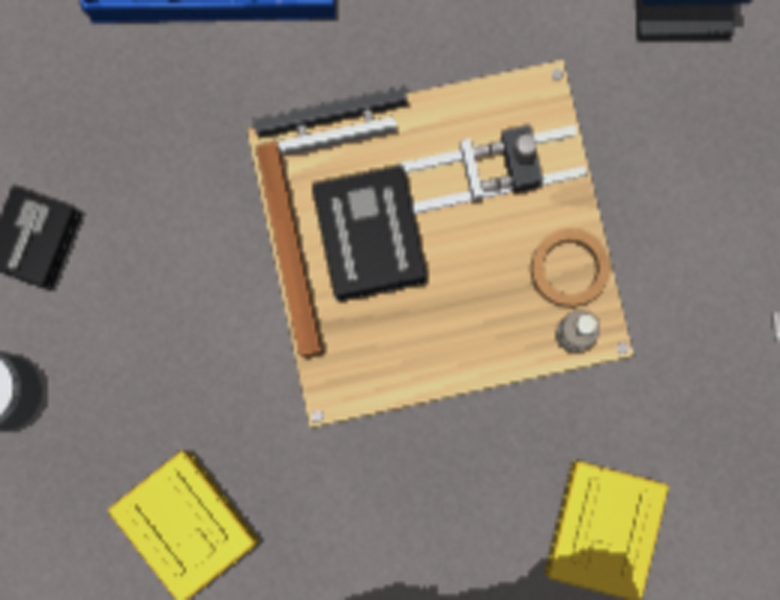

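View pics/s0.png

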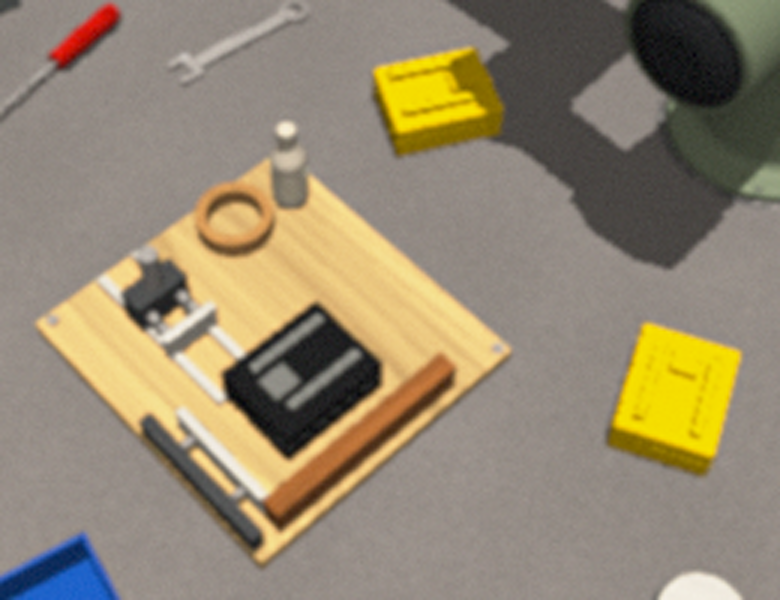

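```bash
cat > h.py <<'E'
from cell import bot
import cv2,numpy as np
from scipy.optimize import least_squares
np.set_printoptions(precision=4,suppress=True)
def proj(n,P):
    c=bot.calibration(n); E=c["extrinsics"]; q=np.atleast_2d(P)@E[:3,:3].T+E[:3,3]; q=q@c["mtx"].T
    return q[:,:2]/q[:,2:]
def R(t): return np.array([[np.cos(t),-np.sin(t)],[np.sin(t),np.cos(t)]])
def pts(p,L): L=np.array(L,float); return np.c_[L[:,:2]@R(p[2]).T+p[:2],L[:,2]]
def fit(obs,p0):  # obs: list (cam, local pt, px)
    f=lambda p:np.concatenate([(proj(n,pts(p,[l]))[0]-u) for n,l,u in obs])
    r=least_squares(f,p0,loss="soft_l1"); print("res",r.fun.round(1)); return r.x
E
python3 - <<'E'
from h import *
T=lambda u,v:np.array([180+u/3,90+v/3]); S=lambda u,v:np.array([200+u/3,120+v/3])
o=[]
for n,l,u in [("top",(.17,.09),T(252,128)),("top",(.17,-.25),T(563,62)),("top",(-.15,-.25),T(632,353)),("top",(-.15,.09),T(312,426)),
 ("scene",(.17,-.25),S(37,322)),("scene",(.17,.09),S(263,566)),("scene",(-.15,.09),S(511,350))]:
    o.append((n,(*l,.018),u))
J=fit(o,[.5,0,.2]); print("jig",J)
o=[]
for n,l,u in [("top",(.06,.048),T(314,184)),("top",(.06,-.048),T(405,167)),("top",(-.06,-.048),T(426,278)),("top",(-.06,.048),T(338,295)),
 ("scene",(-.06,-.048),S(318,306)),("scene",(-.06,.048),S(380,362)),("scene",(.06,-.048),S(226,375))]:
    o.append((n,(*l,.064),u))
C=fit(o,[.5,0,.2]); print("case",C,"in jig",(C[:2]-J[:2])@R(J[2]),C[2]-J[2])
def inv(u,z,p0=(.5,0)): 
    return least_squares(lambda p:proj("top",[[p[0],p[1],z]])[0]-u,p0).x
for nm,u,z in [("post",T(526,145),.112),("padtop",T(472,168),.054),("stop",T(340,138),.05),("bottle",T(580,330),.1),("tape",T(571,267),.03)]:
    w=inv(u,z); print(nm,w,"jig",(w-J[:2])@R(J[2]))
np.save("jig.npy",J);np.save("case.npy",C)
E
```

```text
res [-2.4 -0.3 -0.3 -1.2  0.4  0.8 -1.2  0.5 -0.9 -0.1 -0.8 -1.1  0.6 -0.7]
jig [0.5712 0.0413 0.202 ]
res [-1.4 -1.  -0.4 -1.5  0.4  0.2 -1.8  0.9 -0.3 -3.2  1.7 -0.2 -2.6 -1.8]
case [0.6014 0.0343 0.1818] in jig [ 0.0281 -0.013 ] -0.020243255300111035
post [ 0.6739 -0.1214] jig [ 0.068 -0.18 ]
padtop [ 0.6646 -0.071 ] jig [ 0.069  -0.1288]
stop [0.6988 0.0625] jig [ 0.1292 -0.0048]
bottle [ 0.4942 -0.1699] jig [-0.1179 -0.1915]
tape [ 0.5652 -0.1712] jig [-0.0485 -0.207 ]
```

```bash
cat >> h.py <<'E'
from scipy.spatial.transform import Rotation
J=np.load("jig.npy")
def W(x,y,z): return [*(R(J[2])@[x,y]+J[:2]),z]
def quat(s=1):
    x=s*np.array([-np.sin(J[2]),np.cos(J[2]),0]); y=np.array([0,0,-1.]); z=np.cross(x,y)
    q=Rotation.from_matrix(np.c_[x,y,z]).as_quat(); return [q[3],*q[:3]]
def best(p):
    c=[(abs(j[5]),s) for s in(1,-1) if (j:=bot.solve_ik(p,quat(s))) is not None]; print(c); return quat(min(c)[1])
def snap(nm,box=(180,90,440,290)):
    im=bot.camera("top")[...,::-1]; a=im[box[1]:box[3],box[0]:box[2]]
    k=min(780/a.shape[1],590/a.shape[0]); cv2.imwrite(f"pics/{nm}.png",cv2.resize(a,None,fx=k,fy=k,interpolation=cv2.INTER_CUBIC)); print("scale",k)
E
python3 - <<'E'
from h import *
bot.set_gripper(0.5)
p=W(-.078,-.013,.16); q=best(p)
bot.move_pose(p,q)
print(bot.read_position(),p,bot.read_clock())
bot.move_linear(W(-.078,-.013,.034),speed=.1)
f0=np.array(bot.read_ft_force())
hit=bot.move_linear(W(-.02,-.013,.034),speed=.04,until_force=5)
def jx(): return (np.array(bot.read_position())[:2]-J[:2])@R(J[2])
print(hit,jx(),np.array(bot.read_ft_force())-f0)
if not hit:
    for x in (-.012,-.008,-.005,-.003,-.001,.001):
        hit=bot.move_linear(W(x,-.013,.034),speed=.03,until_force=4.5)
        print(hit,jx(),np.array(bot.read_ft_force())-f0)
        if hit: break
snap("push")
print(bot.read_clock())
E
```

```text
[(np.float64(0.32447698522472823), 1), (np.float64(2.8171156683650658), -1)]
[0.4977 0.0123 0.1601] [np.float64(0.4974203717944873), np.float64(0.01293468735094699), 0.16] 3.2333
False [-0.0199 -0.013 ] [-0.4391  0.0565 -0.6145]
True [-0.0189 -0.0128] [-1.1897 -0.2154  0.0789]
scale 2.95
6.5
```

View pics/push.png

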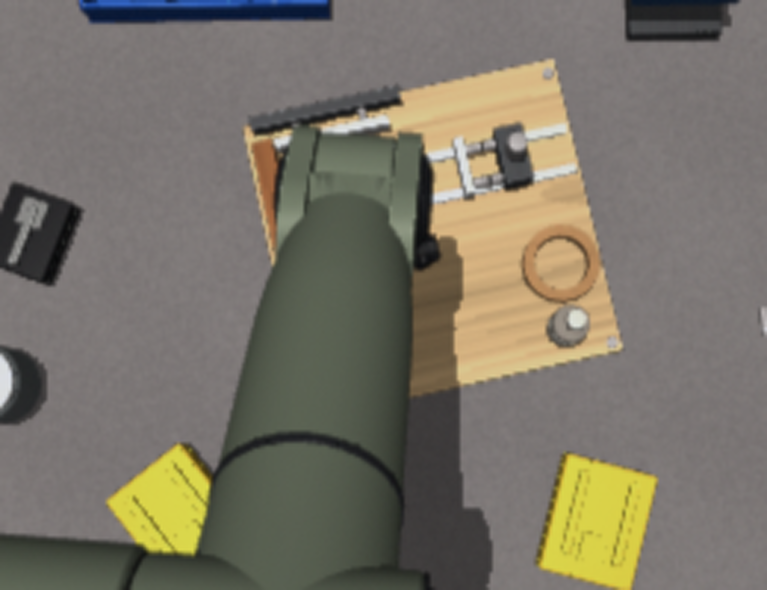

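The arm hides the case in the top view, and the trip at jig x -0.019 was probably a transient because the residual is only 1.2 N. I'll keep pushing slowly and use the scene camera.

```bash
python3 - <<'E'
from h import *
def jx(): return (np.array(bot.read_position())[:2]-J[:2])@R(J[2])
for x in (-.010,-.004,-.001):
    hit=bot.move_linear(W(x,-.013,.034),speed=.02,until_force=6)
    print(hit,jx(),R(J[2]).T@np.array(bot.read_ft_force())[:2])
im=bot.camera("scene")[120:320,200:460,::-1]; cv2.imwrite("pics/s1.png",cv2.resize(im,None,fx=3,fy=3,interpolation=cv2.INTER_CUBIC))
print(bot.read_clock())
E
```

```text
False [-0.0097 -0.0131] [0.1401 0.0147]
False [-0.0033 -0.0131] [0.0135 1.3171]
False [-0.0008 -0.013 ] [-0.7539 -0.0034]
7.9667
```

View pics/s1.png

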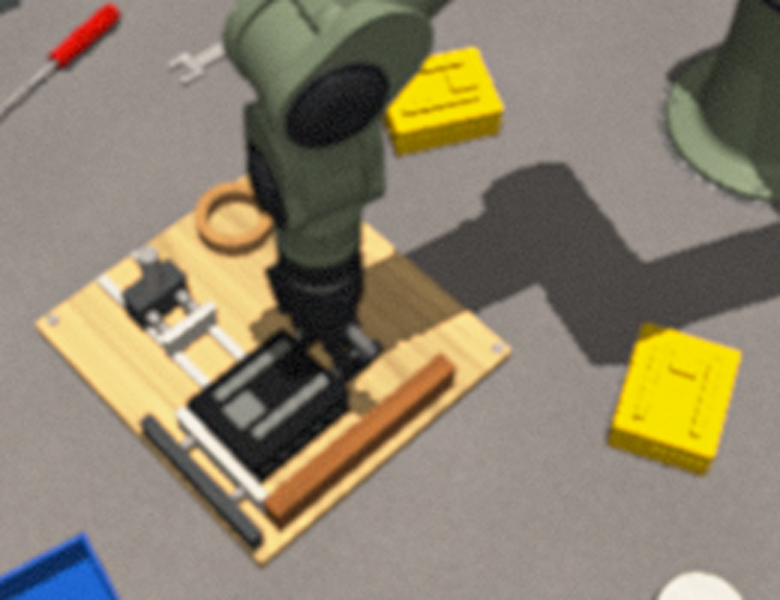

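The case now seems to be at the stop. A few more millimetres should show the stop's spring in the force reading (0.5 N/mm).

```bash
python3 - <<'E'
from h import *
def jx(): return (np.array(bot.read_position())[:2]-J[:2])@R(J[2])
F=lambda: np.mean([R(J[2]).T@np.array(bot.read_ft_force())[:2] for _ in range(8) if not bot.wait(.03)],0)
print(F())
for x in (.001,.003,.005):
    hit=bot.move_linear(W(x,-.013,.034),speed=.01,until_force=6); f=F(); print(hit,jx(),f)
    if f[0]<-3: break
# retreat, lift, and move aside for a look
x=jx()[0]
bot.move_linear(W(x-.04,-.013,.034),speed=.08); bot.move_linear(W(x-.04,-.013,.17),speed=.25)
bot.move_pose(W(-.05,-.30,.20),quat())
snap("home"); im=bot.camera("scene")[170:310,210:350,::-1]; cv2.imwrite("pics/s2.png",cv2.resize(im,None,fx=4,fy=4,interpolation=cv2.INTER_CUBIC))
print(bot.read_clock())
E
```

```text
[-0.6811 -0.335 ]
False [ 0.0004 -0.013 ] [-5.0023 -0.3193]
scale 2.95
11.4083
```

View pics/home.png

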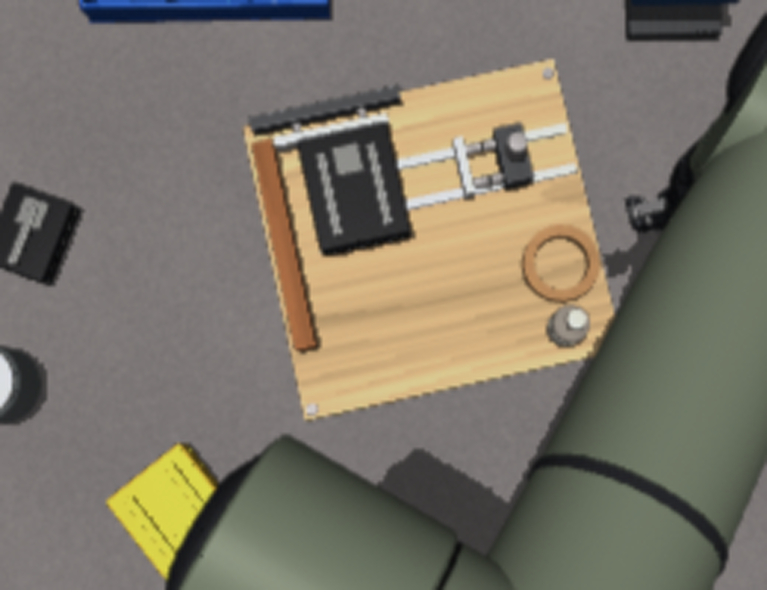

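The case is square and touching the stop, at about (345,185) in this crop, and the pad is still clear of it. Next I grip the clamp post.

```bash
python3 - <<'E'
from h import *
def jp(): p=np.array(bot.read_position()); return *((p[:2]-J[:2])@R(J[2])),p[2]
F=lambda: np.mean([R(J[2]).T@np.array(bot.read_ft_force())[:2] for _ in range(5) if not bot.wait(.02)],0)
q=best(W(.069,-.18,.2)); bot.move_pose(W(.069,-.18,.2),q)
print("descend hit",bot.move_linear(W(.069,-.18,.080),speed=.12,until_force=12),jp())
bot.set_gripper(0,20); y0=jp()[1]; print("w",bot.read_gripper_width(),jp(),F())
for d in (.05,.08,.088,.092,.096,.1):
    h=bot.move_linear(W(.069,-.18+d,.080),speed=.05 if d<.085 else .02,until_force=40); print(d,h,jp(),F())
im=bot.camera("scene")[170:310,210:350,::-1]; cv2.imwrite("pics/s3.png",cv2.resize(im,None,fx=4,fy=4,interpolation=cv2.INTER_CUBIC))
print(bot.read_clock())
E
```

```text
[(np.float64(0.48719594898177476), 1), (np.float64(2.6543967046080184), -1)]
descend hit False (np.float64(0.06961205521868906), np.float64(-0.18043983367818703), np.float64(0.08098168399800569))
w 0.226895764223772 (np.float64(0.06961544491089289), np.float64(-0.1801774667273268), np.float64(0.08103026850319682)) [-0.6736  0.2926]
0.05 False (np.float64(0.06959276655226483), np.float64(-0.13358457560997047), np.float64(0.081014673618506)) [-0.7196 -8.4343]
0.08 False (np.float64(0.06959753696790567), np.float64(-0.10385636979178181), np.float64(0.08102446519652047)) [-0.7222 -9.3935]
0.088 False (np.float64(0.06958154071861444), np.float64(-0.09647892542239013), np.float64(0.08102085516421023)) [ -0.9467 -10.7545]
0.092 False (np.float64(0.06959088418312456), np.float64(-0.09258624867841507), np.float64(0.08101421340539182)) [ -0.883  -11.2601]
0.096 False (np.float64(0.06958969216909108), np.float64(-0.08855883684905445), np.float64(0.08102365755549856)) [ -0.7489 -11.4511]
0.1 False (np.float64(0.0695840903878142), np.float64(-0.08470575986558763), np.float64(0.08103233928508859)) [ -1.3255 -11.655 ]
17.7333
```

View pics/s3.png

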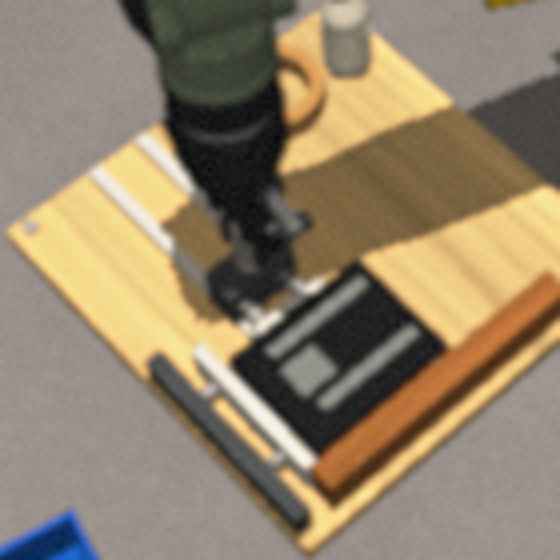

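```bash
python3 - <<'E'
from h import *
def jp(): p=np.array(bot.read_position()); return (p[:2]-J[:2])@R(J[2])
F=lambda: np.mean([R(J[2]).T@np.array(bot.read_ft_force())[:2] for _ in range(10) if not bot.wait(.02)],0)
for d in (.103,.106):
    h=bot.move_linear(W(.069,-.18+d,.080),speed=.02,until_force=40); print(d,h,jp(),F())
snap("t4",(250,90,380,190)); im=bot.camera("scene")[190:290,230:330,::-1]; cv2.imwrite("pics/s4.png",cv2.resize(im,None,fx=6,fy=6,interpolation=cv2.INTER_CUBIC))
print(bot.read_clock())
E
```

```text
0.103 False [ 0.0696 -0.0821] [ -1.1369 -12.5443]
0.106 False [ 0.0696 -0.0794] [ -1.0926 -13.3379]
scale 5.9
18.7667
```

View pics/s4.png

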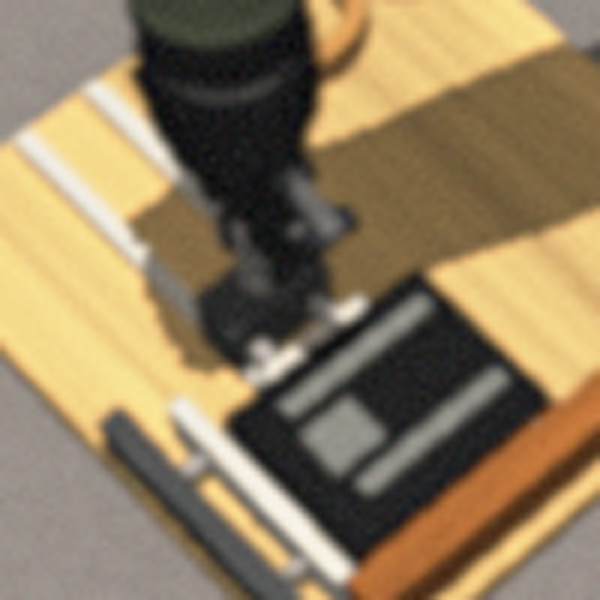

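The force now rises at about 0.3 N/mm, which matches the pad spring with the case on the fence. I'll go about 1.5 mm further, take off the arm load, release and look.

```bash
python3 - <<'E'
from h import *
def jp(): p=np.array(bot.read_position()); return (p[:2]-J[:2])@R(J[2])
F=lambda: np.mean([R(J[2]).T@np.array(bot.read_ft_force())[:2] for _ in range(10) if not bot.wait(.02)],0)
h=bot.move_linear(W(.069,-.18+.1075,.080),speed=.02,until_force=40); p=jp(); print(p,F())
bot.move_linear(W(.069,p[1]+.0005,.080),speed=.02); print(jp(),F())
bot.set_gripper(.5); print(jp(),F(),bot.read_gripper_width())
bot.move_linear(W(.069,jp()[1],.2),speed=.15)
bot.move_pose(W(-.05,-.30,.22),quat())
snap("t5",(250,90,380,190)); im=bot.camera("scene")[190:290,230:330,::-1]; cv2.imwrite("pics/s5.png",cv2.resize(im,None,fx=5.9,fy=5.9,interpolation=cv2.INTER_CUBIC))
print(bot.read_clock())
E
```

```text
[ 0.0696 -0.0782] [ -1.112  -13.8996]
[ 0.0696 -0.0783] [-1.0021 -1.364 ]
[ 0.0686 -0.0774] [ 0.2104 -0.2051] 0.5006534141203293
scale 5.9
22.3167
```

View pics/t5.png

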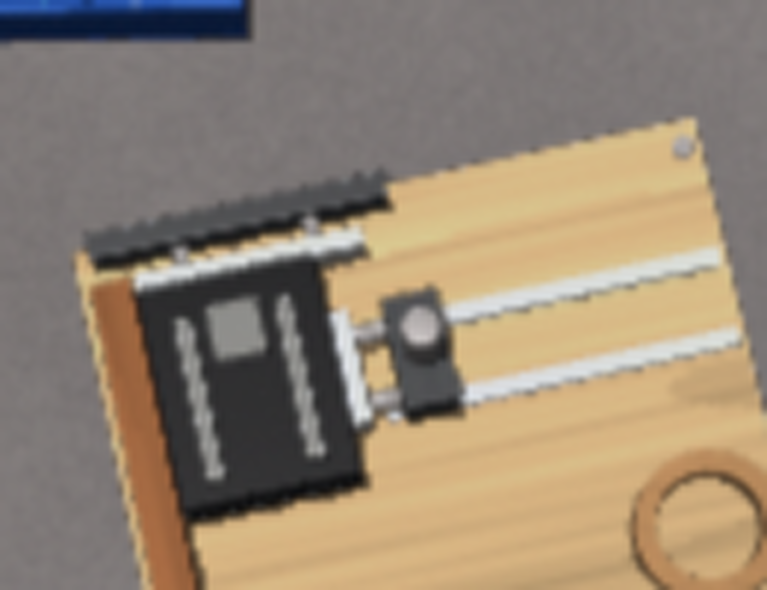

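View pics/s5.png

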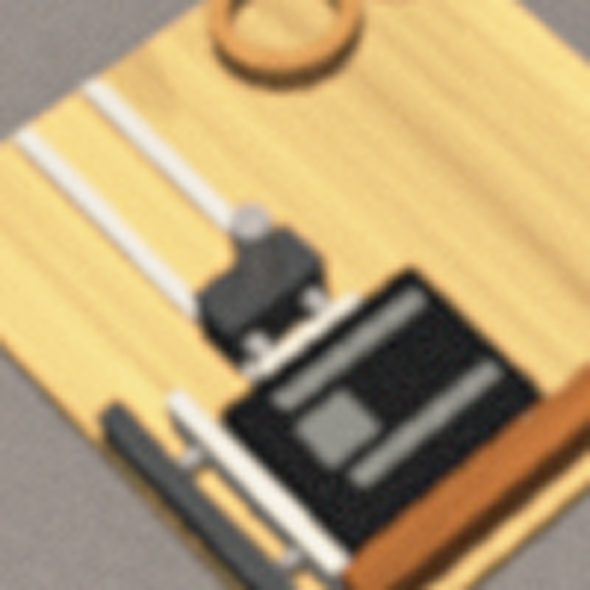

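```bash
python3 - <<'E'
from cell import bot
bot.wait(.3); bot.close_job(); print(bot.read_clock())
E
```

```text
the job is handed in; nothing more can be done
the job is handed in; nothing more can be done
```

I slid the black case up to the end stop and clamped it against the side fence, then handed the job in at about 23 s on the robot's clock. The job reports no verdict.

- **Sliding the case:** I pushed its near face with two spread fingers, without lifting it. An early trip of the 4.5 N force limit, before the stop, was probably a transient. At the stop I read 5.0 N and backed off.
- **Clamping:** I gripped the clamp's post and slid it about 102 mm. I took the load off the arm before opening the fingers so the release would not shift the clamp.
- **Final pictures:** the case looks square and touches the stop, the fence and the pad. The tape roll is the only loose thing in those close-ups, and it looks unmoved. The glue bottle and spare case looked unmoved in the last wider view, before clamping. I did not check the tin, screwdriver or wrench at the end.
- **Pad travel:** I could not read it directly.
  - The rise in force (about 4.7 N over clamp friction) gives about 13 mm.
  - The slide distance gives about 14–16 mm.
  - The gap in the picture gives about 14 mm.
  - All are inside the wanted 9–21 mm. The black rings were too small to make out on their own.

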